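Set a colour sample at the viewing distance on the gauge arm

TASK

Take the turned wooden colour-sample puck that stands on its wide foot and set it, wide foot down, fully into the round pocket of the tray on the telescoping gauge arm; its twin stands upside down, leave that one where it is. Then pinch the arm's grip block so that the lock button on its side goes in, pull the arm straight out until the tray's pointer is level with the little clip on the graduated edge, and finish there still holding the block: the arm is sprung and goes back if let go.

Things in the scene. Friction and masses are not known exactly. Their poses are not given: they have to be found in the camera images.
- puck: Sample puck of pale wood with a pale round top face, loose, 0.06 kg: wide foot 46 mm in diameter and 5 mm thick below, body 30 mm in diameter above it, 34 mm high in all. Stands on its foot. Origin at the centre of the foot's underside, z up along its axis.
- spare_puck: An identical puck that stands upside down (30 mm end on the table, 46 mm foot on top, from 29 to 34 mm high). Its origin is the centre of its lower end. Not to be moved.
- gauge: Fixed part: plywood board 335 x 80 x 5 mm (y- edge graduated every 10 mm) with a square metal tube, 24 mm wide, top 44 mm high, at x -155 to -20 mm; steel strike bracket, top 43 mm high, at x -30 to -22, y -33 to -21 mm. Origin on the table, on the arm's axis, below the grip block's home; x points the way the arm extends, z up.
- lock_button (a joint): How far the lock button is pressed in (m): 0 out, 0.007 flush with the block's side; spring 2 N at the start, 5.5 N when flush. It springs out again when let go.
- gauge_arm: Sliding arm: grip block, tray, pointer and bar in one, with the button on it. Origin and axes as the gauge's, moved with the arm, which slides along the gauge's x from home (0) to 100 mm. Locked at home (about 1 mm play) until the button is in by more than 4 mm; then a spring pulls it home: 1 N at home, 3 N at 100 mm, 0.4 N friction.
- grip (a point): Centre of the arm's wooden grip block, 34 mm above the table, level with the button's middle; axes as the gauge's. The block is 32 mm long (x), 36 mm wide (y), from 10 to 52 mm above the table; pinch it from above across its width. Its y+ side is plain, its y- side has the button. Beside it nothing within 25 mm is over 18 mm high.
- button_face (a point): Centre of the outer face of the lock button: a ribbed steel pad 20 mm long, 20 mm high, standing 7 mm proud of the block's y = -18 mm side; pressed along the gauge's +y.
- pocket (a point): Centre of the pocket's floor, 14 mm above the table and 62 mm from the grip block's centre along the gauge's x; axes as the gauge's. The pocket is 50 mm in diameter and 6 mm deep in a tray 60 x 60 mm whose top is 20 mm above the table.
- pointer (a point): Tip of the small steel pointer on the tray's y- side, at the pocket centre's x; axes as the gauge's.
- index_clip: Dark steel clip, 8 mm wide along the edge, 18 mm high, fixed on the board's graduated edge at the mark to be set. Origin at its middle, on the table; x as the gauge's x. Its middle is the mark: extend until the pointer has the same x in the gauge's frame (55 to 90 mm from home).
There are look-alikes about, which are no part of the job. Leave any green or turquoise look-alike of the puck alone.

How it is judged:
By the outcome, as a careful person would: the job done as asked, in the order asked, and still so for the second after the job is handed in, while the arm keeps its last pose, push and grip.
It also fails if it takes over 42 s, if anything falls off the work surface, if the arm or the gripper's body presses on something with over 40 N, if the wrist force passes 120 N, or if a joint passes its speed limit or range.

ROBOT

A 6-joint arm with a two-finger parallel gripper is mounted at the origin on a cart in front of the work surface, level with it; the furniture and walls round the work are solid. World frame = base frame: x ahead of the robot, y to its left, z up, the work surface at z = 0. Lengths are in m, angles in degrees, forces in N, time in s.
With the tool pointing down it reaches from about 0.375 to 0.9 m from the base axis. Payload 3.1 kg.
Tool frame: the origin (TCP) lies on the centre line of the jaws, within the pads' length; the fingertips stand 22 mm ahead of it and the grasp point (between the pads) lies 3 mm ahead of it; y points along the fingers, z is the direction in which the jaws open and shut, and the axes are right-handed (so a half turn about y gives the same grasp; the last joint's range is limited). The gripper opens to 87 mm and grips with 3 to 60 N. Pads are 19 mm wide; open, the fingers measure 117 mm over their backs; the gripper's body (75 mm by 190 mm) begins 51 mm behind the grasp point.
Start: joints at [-85.858, 30.224, 82.088, -0, 67.689, -10.227], TCP at [0.155, -0.605, 0.245] pointing down, gripper open.
Joint ranges: [-176.69, 176.69], [-43.24, 126.21], [12.49, 139.97], [-82, 262], [0, 151.66], [-163.58, 163.58]. Speed limits (degrees/s): [159.86, 159.86, 180, 180, 180, 180].

INTERFACE

Orientations are given as a 3x3 rotation matrix whose columns are the frame's x, y, z axes.
In Python, from rig import bot gives the robot as it stands.
- The arm moves only by the tool jog_arm, never from a script. Its argument "motion" is one flat list of numbers, 6 for each row, row after row: the shift along the tool's x, y, z in mm, then the turn, a rotation vector about the tool's x, y, z in degrees. A call has 1 to 20 rows; each row is the pose to reach, as a shift and turn from the pose commanded when the call began, along the tool's axes at that moment; what a row does not reach only later rows make up. A row lasts 1/8 s, in which the tool goes at most 62.5 mm and 10.7 degrees, less where a joint would pass 70% of its speed; a pose out of reach is approached as far as the arm can. A call with a gripper value outside its range is refused whole. "gripper" is the opening, from 0 (shut) to 1 (fully open), set as the call begins (left out, the last holds). The fingers move at their own pace and stop on an object; the grip force is fixed at half the most. Time passes only in rows, so rows that repeat a pose let the fingers close. It gives the time, the measured TCP pose, the force and the opening at its end, in the units of the state.
- bot.read_state(): the state, without advancing time (a new reading comes with each control period).
- bot.capture(name): name is "scene" or "top" or "wrist"; returns (picture, depth): 420x560x3 uint8, red, green, blue; 420x560 float32, m along the optical axis (not along the pixel's ray), 0 where there is no reading.
- bot.get_calibration(name): a dict with "mtx" (3x3 intrinsics, pixels), "pose" (4x4, takes a point from camera to world coordinates); the wrist camera has in their place "hand_eye" (4x4, takes a point from camera to tool coordinates, whose origin is the TCP and whose axes are the tool frame's). Camera axes: x right, y up, looking along -z (the intrinsics and any distortion apply to the point x, -y, -z); pixel columns grow to the right and rows downward; lengths in m; the calibration is good to about 2 mm. A picture is of the moment at which its call begins: read the wrist's pose just before it. get_calibration takes no time and is no camera call.
- bot.hand_in(): hands the job in, once; it reports no verdict.
The state is a dict: "time_s": time; "joint_positions": joint angles; "qvel": joint speeds; "tau": joint torques, N m; "position": TCP position; "tcp_rot": TCP orientation; "force": force on the tool from outside, world axes, zero at the start; "moment": the same for the moment, N m; "opening": opening from 0.0 (shut) to 1.0 (fully open).
Only numpy, scipy, OpenCV 4.12 (cv2) and the standard library are available. Lean on these libraries where they do the work, as an engineer would, in place of code of your own. Each camera call takes 0.05 s, during which the arm holds its last target.

## Working session

There is one attempt and no reset: what is moved stays moved. The work goes in short steps, Python scripts to look and compute and a tool call to move; the robot and the scene stay as the last step left them, time stands still between calls to the robot, and variables do not carry over. Pictures are saved under pics/ and viewed, and the job is handed in when it is done.

Besides the shell and the picture viewer there is one more tool, called as a command line: name --argument value ..., lists and objects as JSON in quotes. jog_arm: Moves the arm, as the interface text tells. Its arguments: {"type":"object","properties":{"motion":{"type":"array","items":{"type":"number"}},"gripper":{"type":"number"}},"required":["motion"]}

```bash
mkdir -p pics; ls
python3 - <<'E'
from rig import bot
import cv2,numpy as np
print(bot.read_state())
for n in ["scene","top","wrist"]:
    c=bot.get_calibration(n); print(n,c)
    p,d=bot.capture(n)
    cv2.imwrite(f"pics/{n}0.png",p[:,:,::-1]); np.save(f"pics/{n}0d.npy",d); print(d.min(),d.max())
E
```

```text
pics
{'time_s': 0.0, 'joint_positions': array([-8.58575821e+01,  3.02810052e+01,  8.21548710e+01, -1.21671215e-03,
        6.76884252e+01, -1.02255843e+01]), 'qvel': array([ 0.06381095, -0.04135024,  0.04538646,  0.00502753, -0.09092984,
       -0.06288678]), 'tau': array([-1.63658209e-03, -4.40044284e+01, -1.76590115e+01,  6.32185838e-02,
        5.81821008e-02, -1.62730912e-04]), 'position': array([ 0.15508502, -0.60476112,  0.24355812]), 'tcp_rot': array([[-9.68719922e-01, -1.76307868e-04,  2.48156568e-01],
       [-2.48156361e-01,  2.16238149e-03, -9.68717577e-01],
       [-3.65816641e-04, -9.99997647e-01, -2.13849395e-03]]), 'force': array([0.81562945, 0.0121698 , 0.96612039]), 'moment': array([ 0.0205676 , -0.01462944,  0.0093029 ]), 'opening': 0.9942276816156115}
scene {'mtx': array([[485.67907945,   0.        , 289.69691552],
       [  0.        , 485.67907945, 205.91354494],
       [  0.        ,   0.        ,   1.        ]]), 'pose': array([[-0.86017951,  0.32547342, -0.39262993,  0.09046588],
       [-0.50994475, -0.53850128,  0.67080006,  0.49602105],
       [ 0.00689587,
[... 389 characters left out ...]
0.0052242 , -0.16822766],
       [-0.00279709,  0.23237998,  0.97262106,  0.87808141],
       [ 0.        ,  0.        ,  0.        ,  1.        ]])}
0.0 1.9003608
wrist {'mtx': array([[336.64745888,   0.        , 279.36789657],
       [  0.        , 336.64745888, 216.13328927],
       [  0.        ,   0.        ,   1.        ]]), 'hand_eye': array([[-1.60267883e-04, -9.57877118e-01, -2.87178343e-01,
        -7.92212053e-02],
       [-2.74127379e-04,  2.87178378e-01, -9.57877082e-01,
        -1.40708426e-01],
       [ 9.99999950e-01, -7.47934858e-05, -3.08605815e-04,
         1.89943756e-04],
       [ 0.00000000e+00,  0.00000000e+00,  0.00000000e+00,
         1.00000000e+00]])}
0.0 1.3501209
```

View pics/scene0.png

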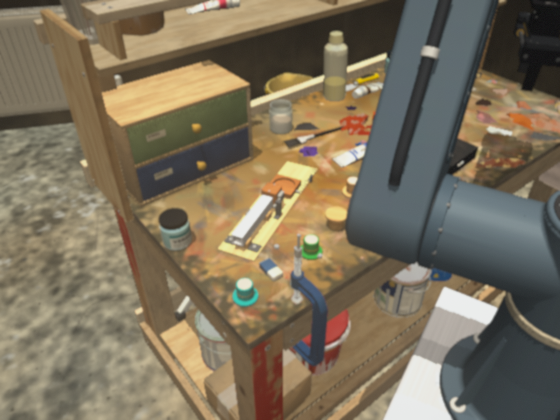

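View pics/top0.png

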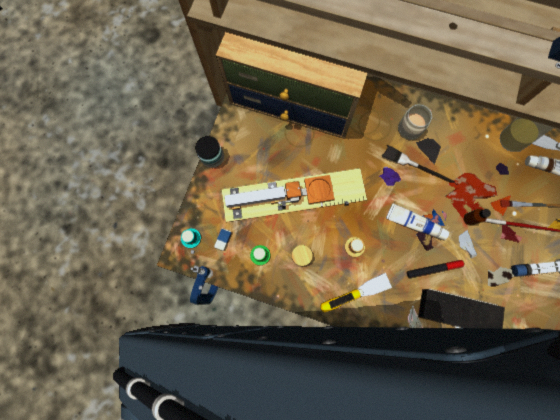

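View pics/wrist0.png

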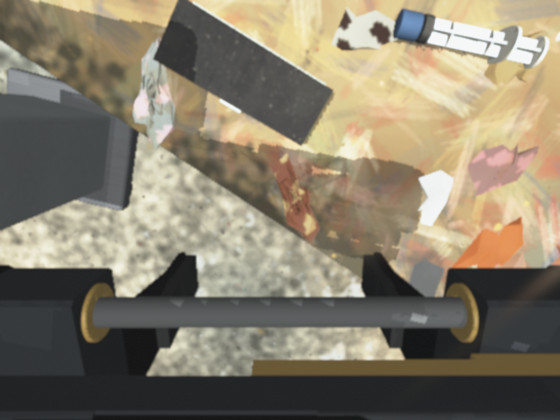

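Top view candidates are: a pale puck with a small pale top on a wider foot at (356,246), a wide-topped disc at (302,256), a green look-alike at (260,255) and a turquoise one at (190,238). The gauge is at about (293,193), with the tray at (319,189). By the description, the puck is the one at (356,246) and (302,256) is the spare. I'll check both in close crops.

Run:
```python
import cv2,numpy as np
t=cv2.imread("pics/top0.png"); s=cv2.imread("pics/scene0.png")
a=cv2.resize(t[160:280,210:385],None,fx=4.5,fy=4.5,interpolation=cv2.INTER_CUBIC)
cv2.imwrite("pics/topcrop.png",a)
b=cv2.resize(s[150:270,215:375],None,fx=5,fy=5,interpolation=cv2.INTER_CUBIC)
cv2.imwrite("pics/scenecrop.png",b)
```

```text
(no output)
```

View pics/topcrop.png

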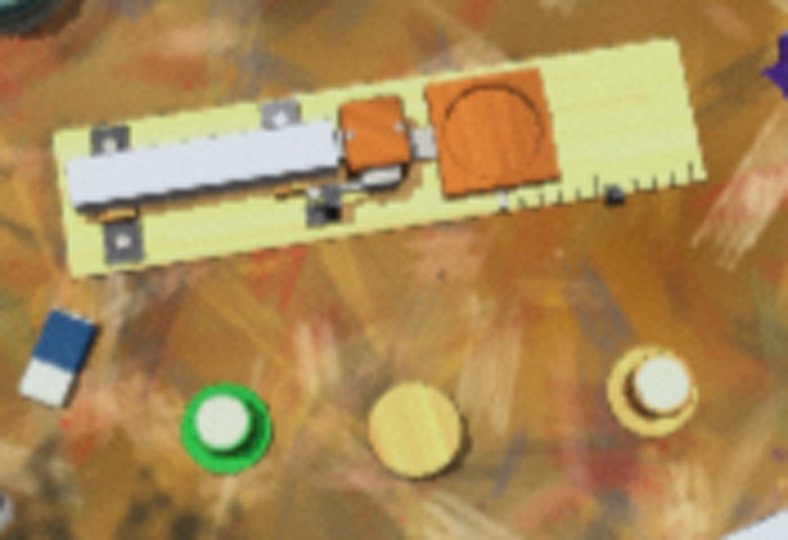

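View pics/scenecrop.png

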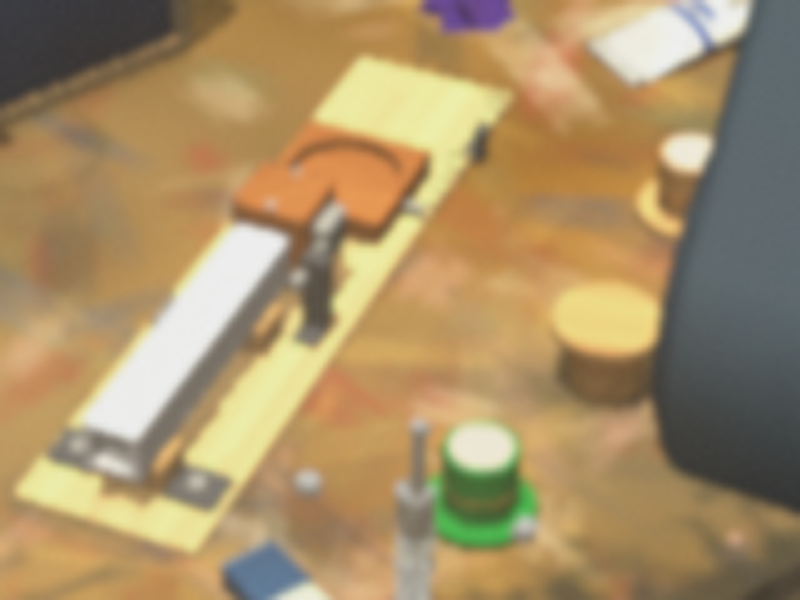

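```bash
cat > h.py <<'E'
import numpy as np,cv2
from rig import bot
def cam(name,st=None):
    c=bot.get_calibration(name)
    if name=="wrist":
        T=np.eye(4);T[:3,:3]=st["tcp_rot"];T[:3,3]=st["position"]
        return c["mtx"],T@c["hand_eye"]
    return c["mtx"],c["pose"]
def ray(px,z,K,P):
    px=np.atleast_2d(np.asarray(px,float))
    d=np.c_[(px[:,0]-K[0,2])/K[0,0],-(px[:,1]-K[1,2])/K[1,1],-np.ones(len(px))]@P[:3,:3].T
    o=P[:3,3]; t=(z-o[2])/d[:,2]
    return o+t[:,None]*d
def proj(X,K,P):
    X=np.atleast_2d(X); q=(X-P[:3,3])@P[:3,:3]
    return np.c_[K[0,0]*q[:,0]/-q[:,2]+K[0,2],K[1,1]*-q[:,1]/-q[:,2]+K[1,2]]
def blobs(m,amin=20):
    n,l,s,c=cv2.connectedComponentsWithStats(m.astype(np.uint8))
    return [(s[i],c[i],(l==i).astype(np.uint8)) for i in range(1,n) if s[i][4]>=amin]
E
python3 - <<'E'
from h import *
im=cv2.imread("pics/top0.png");hsv=cv2.cvtColor(im,cv2.COLOR_BGR2HSV)
K,P=cam("top")
x0,y0=210,160
def at(m,name,zz,amin=20):
    mm=np.zeros(m.shape,bool);mm[150:285,200:400]=m[150:285,200:400]
    for s,c,l in blobs(mm,amin):
        cn=cv2.findContours(l,0,2)[0][0]; r=cv2.minAreaRect(cn)
        bx=cv2.boxPoints(r)
        print(name,s[4],c.round(1),ray(c,zz,K,P)[0].round(4),"rect",np.round(r[0],1),np.round(r[1],1),round(r[2],1),ray([r[0]],zz,K,P)[0].round(4))
        print("  box",ray(bx,zz,K,P)[:,:2].round(4).tolist())
H,S,V=cv2.split(hsv)
at((S<60)&(V>170),"white",.034,30)
at((H>4)&(H<13)&(S>180)&(V>140),"orange",.02,100)
at((H>22)&(H<35)&(S>60)&(V>170),"board",.005,300)
for p in [(356,246),(302,256),(319,185),(295,190),(365,180)]: print(p,hsv[p[1],p[0]])
E
```

```text
white 689 [254.5 195. ] [ 0.531  -0.1034  0.034 ] rect [254.5 193.7] [13.8 61.7] 81.0 [ 0.534  -0.1036  0.034 ]
  box [[0.5412, -0.0319], [0.5592, -0.1713], [0.5268, -0.1751], [0.5091, -0.0369]]
white 186 [394.1 213.4] [ 0.4773 -0.416   0.034 ] rect [393.  213.5] [19. 12.] 90.0 [ 0.4772 -0.4135  0.034 ]
  box [[0.4995, -0.4021], [0.4986, -0.4292], [0.4551, -0.4247], [0.456, -0.398]]
white 83 [219.5 244.6] [ 0.4206 -0.0247  0.034 ] rect [219.5 244.5] [9.8 8.4] 21.8 [ 0.4207 -0.0246  0.034 ]
  box [[0.4167, -0.0112], [0.4336, -0.0179], [0.4248, -0.0381], [0.4079, -0.0313]]
white 98 [356.8 244.8] [ 0.4095 -0.3269  0.034 ] rect [357. 245.] [10. 10.] 90.0 [ 0.4092 -0.3273  0.034 ]
  box [[0.4206, -0.3171], [0.4198, -0.3392], [0.3978, -0.3374], [0.3985, -0.3155]]
white 98 [258.8 253.1] [ 0.3988 -0.1109  0.034 ] rect [259. 253.] [10. 10.] 90.0 [ 0.399  -0.1113  0.034 ]
  box [[0.4104, -0.1005], [0.4096, -0.1225], [0.3877, -0.122], [0.3885, -0.1002]]
white 197 [378.5 280.2] [ 0.3315 -0.3676  0.034 ] rect [376.5 278.5] [11. 27.] 90.0 [ 0.3353 -0.3637  0.034 ]
  box [[0.348, -0.3356], [0.346, -0.3939], [0.3227, -0.3917], [0.3247, -0.3337]]
board 1218 [338.8 185.2] [ 0.5559 -0.3009  0.005 ] rect [320.5 189.8] [32.7 87.4] 81.4 [ 0.5462 -0.2571  0.005 ]
  box [[0.5737, -0.1501], [0.5991, -0.3575], [0.519, -0.3626], [0.4946, -0.1593]]
board 833 [263.9 208.3] [ 0.506  -0.1227  0.005 ] rect [270.7 198.2] [32.8 96.2] 81.9 [ 0.5299 -0.1392  0.005 ]
  box [[0.557, -0.022], [0.5827, -0.2483], [0.5031, -0.2549], [0.4785, -0.0332]]
board 304 [302.1 254.8] [ 0.3949 -0.2069  0.005 ] rect [302.5 254.5] [20.2 17.7] 71.6 [ 0.3956 -0.2078  0.005 ]
  box [[0.4119, -0.1821], [0.4234, -0.2209], [0.3794, -0.2332], [0.3682, -0.1949]]
(356, 246) [ 42  21 223]
(302, 256) [ 26 115 217]
(319, 185) [ 13 190 207]
(295, 190) [ 13 193 213]
(365, 180) [ 17 176 158]
```

Confirmed in the crops: the pale puck at top (356,246) has a wide foot below and a small pale top. The disc at (302,256) is the inverted spare, and the gauge x axis runs image-right. Next I'll hover between puck and tray for a wrist view of both.

```bash
cat >> h.py <<'E'
from scipy.spatial.transform import Rotation as R
def Rt(deg):  # tool down, tool z axis heading deg in world
    a=np.radians(deg); z=np.array([np.cos(a),np.sin(a),0]); y=np.array([0,0,-1.]); return np.c_[np.cross(y,z),y,z]
def delta(pos,deg,st=None):
    st=st or bot.read_state(); M=st["tcp_rot"]
    d=M.T@(np.asarray(pos)-st["position"])*1000
    r=R.from_matrix(M.T@Rt(deg)).as_rotvec(degrees=True)
    return d.round(1),r.round(2)
E
python3 - <<'E'
from h import *
K,P=cam("top"); print(ray([[319,189]],.02,K,P))
print(delta([.47,-.285,.2],7))
E
```

```text
[[ 0.54401395 -0.25205054  0.02      ]]
(array([-384.4,   44.3, -231.7]), array([ 7.000e-02, -8.263e+01, -8.000e-02]))
```

jog_arm --motion '[-38, 4, -23, 0, -8, 0, -77, 9, -46, 0, -16.5, 0, -115, 13, -70, 0, -25, 0, -154, 18, -93, 0, -33, 0, -192, 22, -116, 0, -41, 0, -231, 27, -139, 0, -49.5, 0, -269, 31, -162, 0, -58, 0, -308, 35, -185, 0, -66, 0, -346, 40, -209, 0, -74, 0, -384, 44, -232, 0, -82.6, 0, -384, 44, -232, 0, -82.6, 0, -384, 44, -232, 0, -82.6, 0]' --gripper 1

```text
time_s: 1.65
position: [0.4693, -0.2856, 0.2004]
tcp_rot: [[0.121, -0.001, 0.993], [-0.993, -0.0, 0.121], [0.0, -1.0, -0.001]]
force: [0.1, -0.0, 0.2]
opening: 1.002
```

Run:
```python
from h import *
st=bot.read_state(); p,d=bot.capture("wrist")
import pickle; pickle.dump((st,p,d),open("w1.pkl","wb"))
print(st["time_s"],st["position"],st["tcp_rot"].round(4).tolist(),st["qvel"].round(2))
cv2.imwrite("pics/w1.png",p[:,:,::-1])
p,d=bot.capture("top");cv2.imwrite("pics/t1.png",p[:,:,::-1])
```

```text
1.65 [ 0.46928479 -0.28555909  0.20041237] [[0.121, -0.0006, 0.9927], [-0.9927, -0.0002, 0.121], [0.0001, -1.0, -0.0006]] [-1.61 -0.3  -0.03  0.1  -0.05 -0.05]
```

View pics/w1.png

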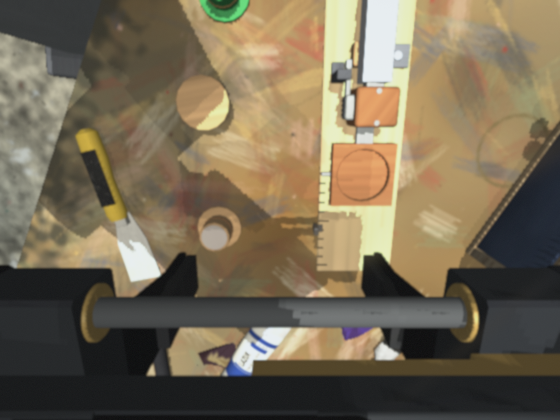

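The wrist view shows the puck top at (214,236), tray pocket (361,174), grip block (377,106), spare (203,102), clip about (317,228) and pointer about (325,174). I'll enlarge it and measure.

Run:
```python
from h import *
import pickle
st,p,d=pickle.load(open("w1.pkl","rb")); im=p[:,:,::-1].copy()
K,P=cam("wrist",st)
hsv=cv2.cvtColor(im,cv2.COLOR_BGR2HSV);H,S,V=cv2.split(hsv)
m=(H>3)&(H<16)&(S>150)&(V>110); m[:,:318]=0;m[:,415:]=0;m[240:]=0
for s,c,l in blobs(m,100):
    cn=cv2.findContours(cv2.morphologyEx(l,cv2.MORPH_CLOSE,np.ones((5,5))),0,2)[0][0];r=cv2.minAreaRect(cn)
    z=.02 if c[1]>130 else .052
    print("orange",s,c.round(1),r, "ctr",ray([r[0]],z,K,P).round(4)); b=cv2.boxPoints(r); print(ray(b,z,K,P)[:,:2].round(4).tolist())
    print("depth",d[int(c[1]),int(c[0])])
# points with depth
def pt(u,v):
    z=d[v,u]; q=np.array([(u-K[0,2])/K[0,0]*z,-(v-K[1,2])/K[1,1]*z,-z,1]); return (P@q)[:3].round(4)
for n,(u,v) in dict(pucktop=(214,236),tray=(340,150),pocket=(361,174),block=(377,106),clip=(317,228),spare=(203,102),board=(350,220)).items(): print(n,pt(u,v))
a=cv2.resize(im[70:290,180:420],None,fx=2.7,fy=2.7,interpolation=cv2.INTER_CUBIC);cv2.imwrite("pics/w1a.png",a)
b=cv2.resize(im[195:265,180:260],None,fx=8,fy=8,interpolation=cv2.INTER_CUBIC);cv2.imwrite("pics/w1b.png",b)
c=cv2.resize(im[130:250,300:420],None,fx=5,fy=5,interpolation=cv2.INTER_CUBIC);cv2.imwrite("pics/w1c.png",c)
```

```text
pucktop [ 0.4107 -0.3263  0.0345]
tray [ 0.5203 -0.2316  0.02  ]
pocket [ 0.5454 -0.2522  0.0157]
block [ 0.538  -0.1906  0.0526]
clip [ 0.5109 -0.3112  0.0188]
spare [ 0.393  -0.2045  0.0339]
board [ 0.5455 -0.3021  0.0071]
```

View pics/w1b.png

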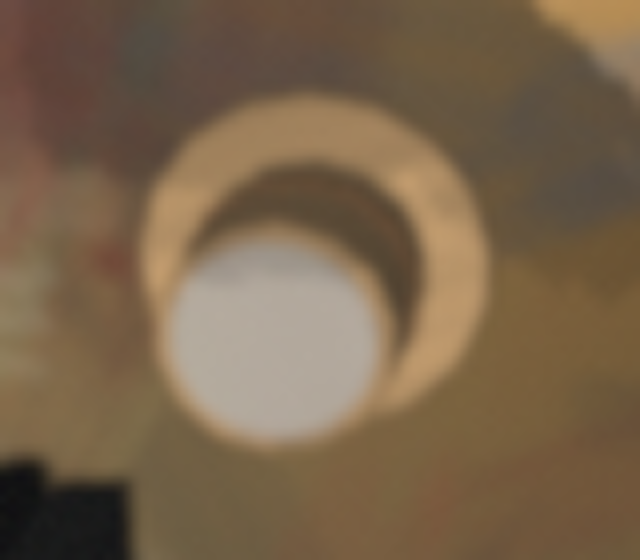

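View pics/w1c.png

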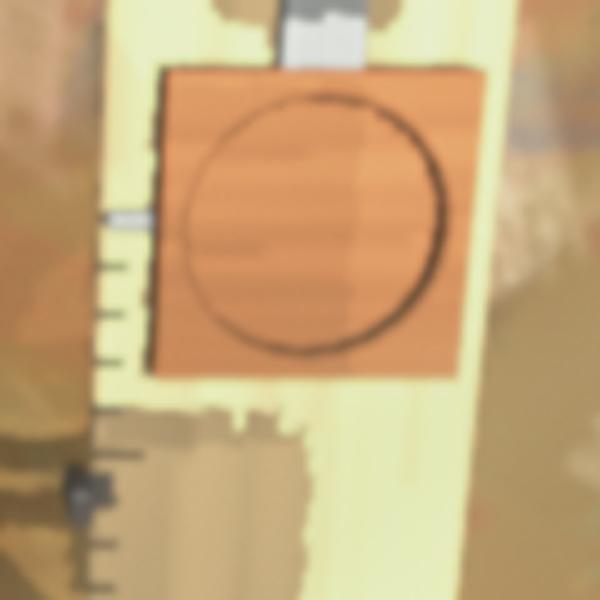

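Run:
```python
from h import *
import pickle
st,p,d=pickle.load(open("w1.pkl","rb"));K,P=cam("wrist",st)
f=lambda q,s,o:(np.array(q,float)+.5)/s-.5+np.array(o)
pk=ray(f([[276,337]],8,(180,195)),.034,K,P)[0]
ft=ray(f([[316,267]],8,(180,195)),.005,K,P)[0]
print("puck top",pk,"foot",ft)
c=ray(f([[164,67],[484,72],[458,377],[155,372]],5,(300,130)),.02,K,P)[:,:2];print(c.round(4),c.mean(0))
e=c[[1,2,3,0]]-c; print("len",np.linalg.norm(e,axis=1),"head",np.degrees(np.arctan2(e[:,1],e[:,0])))
ring=ray(f([[316,224]],5,(300,130)),.02,K,P)[0];print("ring",ring)
# board left edge line, graduated
b=ray(f([[108,0],[103,230],[92,420],[78,600]],5,(300,130)),.005,K,P)[:,:2];print("edge",b.round(4))
b=ray(f([[520,0],[458,600]],5,(300,130)),.005,K,P)[:,:2];print("edge+",b.round(4),np.degrees(np.arctan2(*(b[1]-b[0])[::-1])))
# cross-check top cam
K2,P2=cam("top");print("top proj of puck",proj(pk,K2,P2),"tray",proj([*c.mean(0),.02],K2,P2))
```

```text
puck top [ 0.41070673 -0.32717109  0.034     ] foot [ 0.41063667 -0.32806032  0.005     ]
[[ 0.5122 -0.2261]
 [ 0.5717 -0.2198]
 [ 0.5797 -0.2782]
 [ 0.5202 -0.2845]] [ 0.5459386  -0.25214517]
len [0.05992585 0.05901306 0.0598061  0.05891675] head [   6.08446514  -82.28683465 -174.01122328   97.8324182 ]
ring [ 0.54603915 -0.25174284  0.02      ]
edge [[ 0.5017 -0.2158]
 [ 0.5078 -0.2602]
 [ 0.5117 -0.2999]
 [ 0.5149 -0.3401]]
edge+ [[ 0.5809 -0.2061]
 [ 0.596  -0.3302]] -83.06333355225492
top proj of puck [[356.89064187 244.29885746]] tray [[318.99555849 188.20038155]]
```

Run:
```python
import cv2
t=cv2.imread("pics/t1.png");cv2.imwrite("pics/t1a.png",cv2.resize(t[160:280,210:385],None,fx=4.5,fy=4.5,interpolation=cv2.INTER_CUBIC))
```

```text
(no output)
```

View pics/t1a.png

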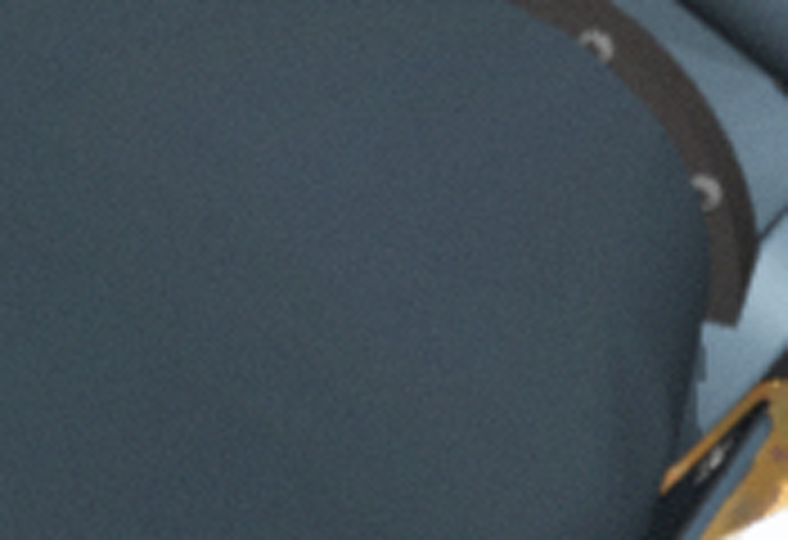

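Run:
```python
from h import *
print(delta([.4107,-.3274,.09],7), delta([.4107,-.3274,.032],7))
```

```text
(array([ 33.8, 110.6, -62.7]), array([ 0.01, -0.14,  0.02])) (array([ 33.8, 168.6, -62.7]), array([ 0.01, -0.14,  0.02]))
```

jog_arm --motion '[11, 20, -21, 0, 0, 0, 22, 60, -42, 0, -0.1, 0, 33.8, 95, -62.7, 0, -0.1, 0, 33.8, 110.6, -62.7, 0, -0.1, 0, 33.8, 110.6, -62.7, 0, -0.1, 0, 33.8, 110.6, -62.7, 0, -0.1, 0]' --gripper 0.62

```text
time_s: 2.5
position: [0.4123, -0.3271, 0.0909]
tcp_rot: [[0.123, 0.002, 0.992], [-0.992, -0.002, 0.123], [0.002, -1.0, 0.001]]
force: [-0.0, 0.7, -0.2]
opening: 0.623
```

Run:
```python
from h import *
st=bot.read_state(); p,d=bot.capture("wrist")
print(st["time_s"],st["position"],st["opening"])
cv2.imwrite("pics/w2.png",p[:,:,::-1])
print(delta([.4107,-.3274,.032],7))
```

```text
2.5 [ 0.41234742 -0.32710139  0.09092608] 0.6225754149681791
(array([ 0.1, 59.1, -1.9]), array([-0.09,  0.1 ,  0.13]))
```

View pics/w2.png

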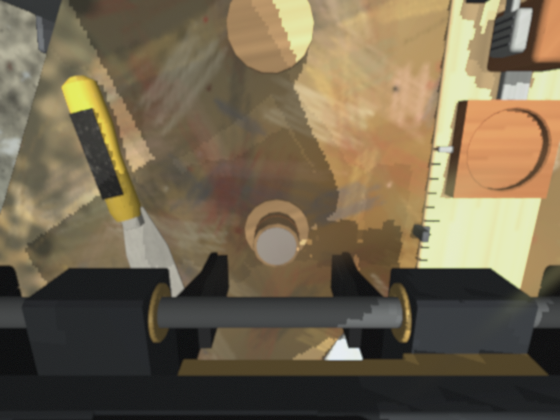

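The puck sits centred between the fingers at (276,243). I'll descend, close and lift a little.

jog_arm --motion '[0, 20, -1.5, 0, 0.1, 0, 0, 45, -1.8, 0, 0.1, 0, 0, 59, -1.8, 0, 0.1, 0, 0, 59, -1.8, 0, 0.1, 0, 0, 59, -1.8, 0, 0.1, 0]'

```text
time_s: 3.18
position: [0.4102, -0.3271, 0.0317]
tcp_rot: [[0.122, 0.001, 0.993], [-0.993, -0.001, 0.122], [0.001, -1.0, 0.001]]
force: [0.1, 0.2, 0.0]
opening: 0.621
```

jog_arm --motion '[0, 0, 0, 0, 0, 0, 0, 0, 0, 0, 0, 0, 0, 0, 0, 0, 0, 0, 0, 0, 0, 0, 0, 0, 0, 0, 0, 0, 0, 0, 0, 0, 0, 0, 0, 0]' --gripper 0.1

```text
time_s: 3.92
position: [0.4097, -0.3269, 0.0312]
tcp_rot: [[0.121, 0.0, 0.993], [-0.993, -0.0, 0.121], [0.0, -1.0, 0.0]]
force: [0.2, 0.7, 4.0]
opening: 0.339
```

Run:
```python
from h import *
st=bot.read_state();print(st["time_s"],st["position"],st["opening"],st["force"],st["qvel"].round(2))
print(delta([.4107,-.3274,.10],7))
```

```text
3.925 [ 0.40971628 -0.32689388  0.03120382] 0.3385468034323194 [0.1786381  0.73356932 4.04005727] [-0.13  0.02 -0.    0.   -0.04 -0.02]
(array([  0.6, -68.8,   0.9]), array([-0.02, -0.03,  0.02]))
```

jog_arm --motion '[0, -15, 0, 0, 0, 0, 0, -45, 0, 0, 0, 0, 0, -69, 0, 0, 0, 0, 0, -69, 0, 0, 0, 0, 0, -69, 0, 0, 0, 0]'

```text
time_s: 4.55
position: [0.4093, -0.3264, 0.0997]
tcp_rot: [[0.121, -0.0, 0.993], [-0.993, 0.001, 0.121], [-0.001, -1.0, -0.0]]
force: [-0.1, 1.1, -0.8]
opening: 0.34
```

Run:
```python
from h import *
st=bot.read_state();print(st["time_s"],st["position"],st["opening"],st["force"])
print(delta([.5459,-.2514,.10],7))
```

```text
4.55 [ 0.40932802 -0.32640998  0.09969157] 0.34046487172477113 [-0.05329533  1.05778456 -0.7838569 ]
(array([-57.9,  -0.3, 144.7]), array([ 0.02, -0.03, -0.03]))
```

jog_arm --motion '[-15, 0, 30, 0, 0, 0, -32, 0, 75, 0, 0, 0, -48, 0, 115, 0, 0, 0, -57.9, 0, 140, 0, 0, 0, -57.9, 0, 144.7, 0, 0, 0, -57.9, 0, 144.7, 0, 0, 0, -57.9, 0, 144.7, 0, 0, 0]'

```text
time_s: 5.42
position: [0.5449, -0.2521, 0.0994]
tcp_rot: [[0.12, -0.002, 0.993], [-0.993, 0.001, 0.12], [-0.001, -1.0, -0.002]]
force: [0.1, -0.1, -1.1]
opening: 0.337
```

Run:
```python
from h import *
st=bot.read_state(); p,d=bot.capture("wrist")
import pickle; pickle.dump((st,p,d),open("w3.pkl","wb"))
print(st["time_s"],st["position"],st["opening"],st["qvel"].round(1))
cv2.imwrite("pics/w3.png",cv2.resize(p[60:330,140:420,::-1],None,fx=2.2,fy=2.2,interpolation=cv2.INTER_CUBIC))
p,d=bot.capture("scene");cv2.imwrite("pics/s3.png",cv2.resize(p[120:270,215:375,::-1],None,fx=4,fy=4,interpolation=cv2.INTER_CUBIC))
```

```text
5.425 [ 0.54486408 -0.25214998  0.09941278] 0.3372752781584311 [-0.2 -0.3 -0.2  0.1  0.   0.1]
```

View pics/w3.png

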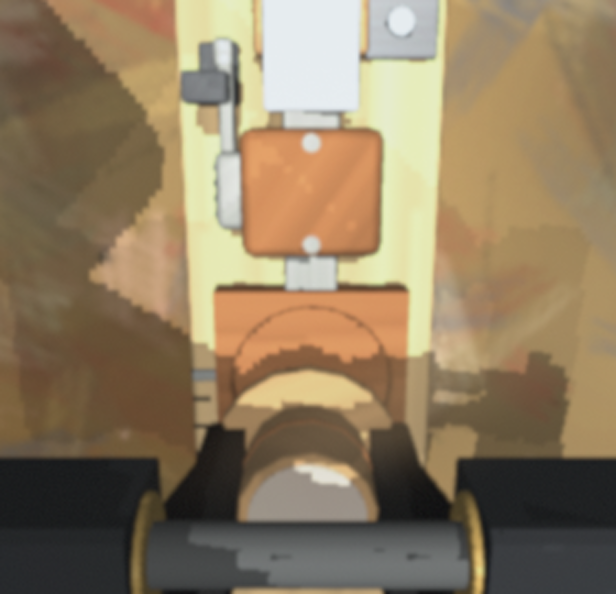

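View pics/s3.png

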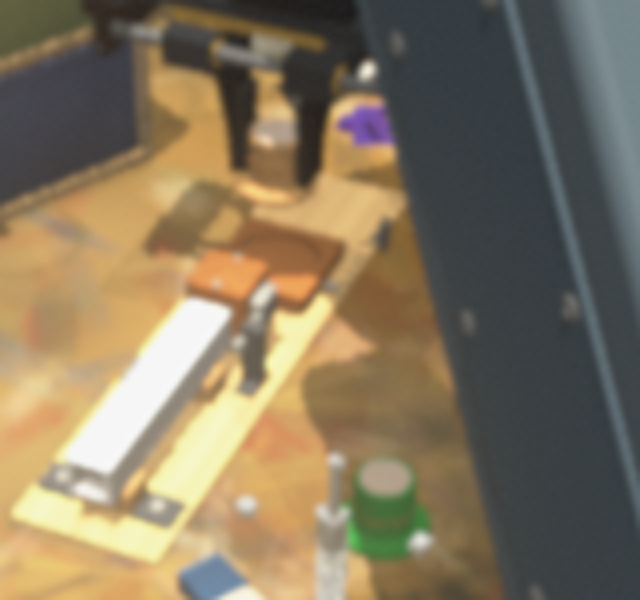

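The wrist view shows the held puck with its foot arc centred at crop column 307, and the ring centred at column 311. That agrees with about +1 mm left to go along tool z. Now I'll check along tool x.

Run:
```python
from h import *
import pickle
st,p,d=pickle.load(open("w3.pkl","rb"));K,P=cam("wrist",st)
f=lambda q,s,o:(np.array(q,float)+.5)/s-.5+np.array(o)
M=st["tcp_rot"];o=st["position"]
g=lambda q,z:((ray(f([q],2.2,(140,60)),z,K,P)[0]-o)@M*1000).round(2)
print("foot near edge",g((307,370),.0732),"-> centre x +23")
print("ring far-top",g((311,306),.02),"->+25", "tray edge",g((311,288),.02),"->+30")
print("foot L/R",g((222,415),.0732),g((392,415),.0732))
print("block corners",g((243,128),.052),g((381,128),.052),g((381,255),.052),g((243,255),.052))
print(delta([.5460,-.2514,.06],7),delta([.5460,-.2514,.0452],7))
```

```text
foot near edge [-22.32  26.24   0.19] -> centre x +23
ring far-top [-24.93  79.44   1.41] ->+25 tray edge [-30.54  79.44   1.41] ->+30
foot L/R [-10.8   26.26 -20.41] [-10.83  26.19  20.79]
block corners [-77.41  47.52 -15.43] [-77.41  47.47  18.24] [-46.2   47.43  19.13] [-46.19  47.49 -16.2 ]
(array([-0.8, 39.8,  0.9]), array([ 0.05, -0.11, -0.03])) (array([-0.8, 54.6,  1. ]), array([ 0.05, -0.11, -0.03]))
```

jog_arm --motion '[-0.5, 10, 0.6, 0, -0.1, 0, -0.8, 27, 1.1, 0, -0.1, 0, -0.8, 39, 1.1, 0, -0.1, 0, -0.8, 44, 1.1, 0, -0.1, 0, -0.8, 44, 1.1, 0, -0.1, 0, -0.8, 44, 1.1, 0, -0.1, 0]'

```text
time_s: 6.28
position: [0.5475, -0.251, 0.0562]
tcp_rot: [[0.123, 0.001, 0.992], [-0.992, -0.0, 0.123], [0.001, -1.0, 0.001]]
force: [0.8, 0.3, -0.3]
opening: 0.337
```

Run:
```python
from h import *
st=bot.read_state(); p,d=bot.capture("wrist")
print(st["time_s"],st["position"],st["opening"],st["force"],delta([.5460,-.2514,.0455],7,st))
cv2.imwrite("pics/w4.png",cv2.resize(p[110:330,160:400,::-1],None,fx=2.7,fy=2.7,interpolation=cv2.INTER_CUBIC))
```

```text
6.275 [ 0.54754176 -0.25095954  0.05620373] 0.33661207143375393 [ 0.82916453  0.27990873 -0.31674308] (array([ 0.2, 10.7, -1.6]), array([-0.03,  0.08,  0.03]))
```

View pics/w4.png

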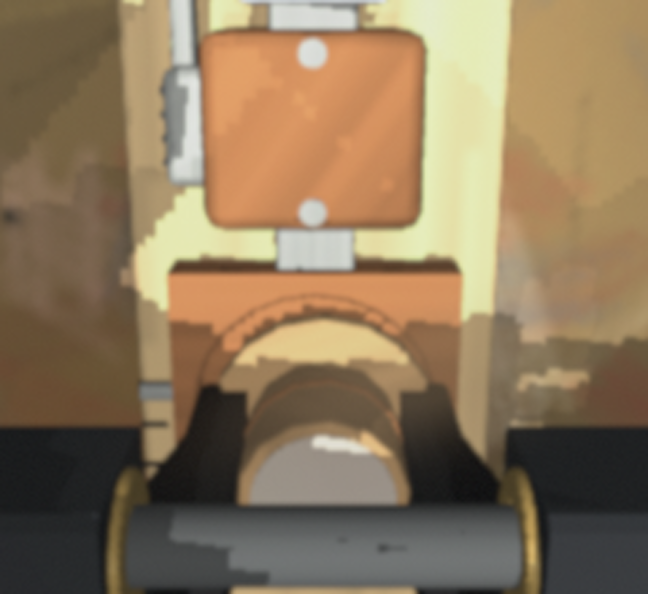

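jog_arm --motion '[0.1, 0, -1.6, 0, 0.1, 0, 0.1, 0, -1.6, 0, 0.1, 0, 0.1, 4, -1.6, 0, 0.1, 0, 0.1, 7, -1.6, 0, 0.1, 0, 0.1, 9, -1.6, 0, 0.1, 0, 0.1, 9, -1.6, 0, 0.1, 0]'

```text
time_s: 7.08
position: [0.5455, -0.251, 0.0466]
tcp_rot: [[0.121, -0.0, 0.993], [-0.993, 0.0, 0.121], [-0.0, -1.0, -0.0]]
force: [0.7, -0.1, 0.3]
opening: 0.339
```

Run:
```python
from h import *
st=bot.read_state(); p,d=bot.capture("wrist")
print(st["time_s"],st["position"],st["opening"],st["force"],delta([.5460,-.2514,.0455],7,st))
cv2.imwrite("pics/w5.png",cv2.resize(p[110:330,160:400,::-1],None,fx=2.7,fy=2.7,interpolation=cv2.INTER_CUBIC))
```

```text
7.075 [ 0.54552371 -0.25096365  0.04660354] 0.3391325432217143 [ 0.66063013 -0.05106848  0.29974978] (array([0.5, 1.1, 0.4]), array([ 0.02, -0.03, -0.02]))
```

View pics/w5.png

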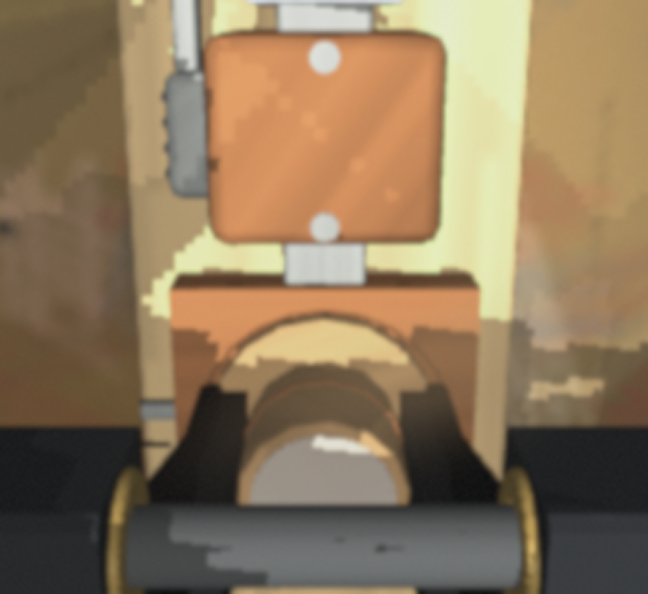

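The puck foot is centred inside the ring at about 1.4 mm above the floor. I'll lower the last bit and release.

jog_arm --motion '[0.3, 0.8, 0.2, 0, 0, 0, 0.3, 1.3, 0.2, 0, 0, 0, 0.3, 1.3, 0.2, 0, 0, 0]'

```text
time_s: 7.5
position: [0.5459, -0.2514, 0.0456]
tcp_rot: [[0.121, -0.0, 0.993], [-0.993, 0.0, 0.121], [-0.0, -1.0, -0.0]]
force: [-0.6, 0.2, -0.3]
opening: 0.335
```

jog_arm --motion '[0, 0, 0, 0, 0, 0, 0, 0, 0, 0, 0, 0, 0, 0, 0, 0, 0, 0, 0, 0, 0, 0, 0, 0]' --gripper 0.6

```text
time_s: 8.0
position: [0.5459, -0.2514, 0.0457]
tcp_rot: [[0.121, 0.0, 0.993], [-0.993, -0.0, 0.121], [0.0, -1.0, 0.0]]
force: [-0.5, 0.3, 0.2]
opening: 0.594
```

jog_arm --motion '[0, -10, 0, 0, 0, 0, 0, -40, 0, 0, 0, 0, 0, -70, 0, 0, 0, 0, 0, -90, 0, 0, 0, 0, -20, -105, 0, 0, 0, 0, -20, -105, 0, 0, 0, 0, -20, -105, 0, 0, 0, 0]'

```text
time_s: 8.88
position: [0.5431, -0.2308, 0.1502]
tcp_rot: [[0.122, -0.001, 0.992], [-0.992, 0.0, 0.122], [-0.001, -1.0, -0.001]]
force: [0.1, 0.4, -0.4]
opening: 0.604
```

Run:
```python
from h import *
st=bot.read_state(); p,d=bot.capture("wrist")
import pickle; pickle.dump((st,p,d),open("w6.pkl","wb"))
print(st["time_s"],st["position"],st["opening"],st["force"],st["qvel"].round(2))
cv2.imwrite("pics/w6.png",cv2.resize(p[30:270,150:420,::-1],None,fx=2.5,fy=2.5,interpolation=cv2.INTER_CUBIC))
```

```text
8.875 [ 0.54305159 -0.23077465  0.15017997] 0.603955534912053 [ 0.11640964  0.4320957  -0.36747748] [-0.54  0.89 -0.33  0.11  0.13  0.02]
```

View pics/w6.png

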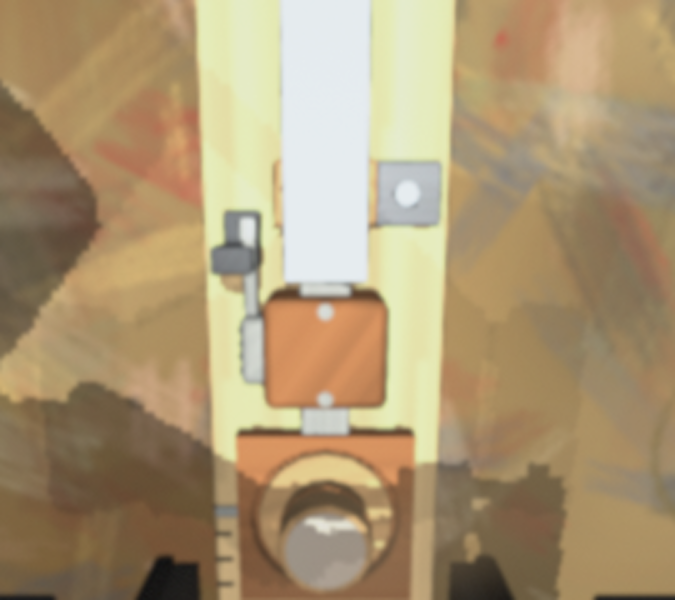

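The puck is seated in the pocket (top at crop (326,548), ring concentric). I'll check its height by depth, then move over the clip and pointer for a precise travel measurement.

jog_arm --motion '[20, 0, -10, 0, 0, 0, 45, 5, -25, 0, 0, 0, 65, 10, -35, 0, 0, 0, 70, 10, -35, 0, 0, 0, 70, 10, -35, 0, 0, 0, 70, 10, -35, 0, 0, 0, 70, 10, -35, 0, 0, 0]' --gripper 0.8

```text
time_s: 9.8
position: [0.5175, -0.3044, 0.1408]
tcp_rot: [[0.123, 0.0, 0.992], [-0.992, 0.0, 0.123], [-0.0, -1.0, 0.0]]
force: [-0.4, -0.3, -0.2]
opening: 0.799
```

Run:
```python
from h import *
import pickle
st,p,d=pickle.load(open("w6.pkl","rb"));K,P=cam("wrist",st)
def pt(cu,cv):
    u=int(cu/2.5+150);v=int(cv/2.5+30);z=d[v,u];return (P@np.array([(u-K[0,2])/K[0,0]*z,-(v-K[1,2])/K[1,1]*z,-z,1]))[:3].round(4)
print("top",pt(326,548),"foot",pt(326,465),pt(385,510),"tray",pt(250,450),pt(400,450),"block",pt(325,350))
st=bot.read_state(); p,d=bot.capture("wrist")
pickle.dump((st,p,d),open("w7.pkl","wb"))
print(st["time_s"],st["position"],st["opening"],st["qvel"].round(2))
cv2.imwrite("pics/w7.png",p[:,:,::-1])
cv2.imwrite("pics/w7a.png",cv2.resize(p[90:260,230:380,::-1],None,fx=3.5,fy=3.5,interpolation=cv2.INTER_CUBIC))
```

```text
top [ 0.5461 -0.2505  0.0497] foot [ 0.544  -0.233   0.0199] [ 0.5665 -0.2468  0.0186] tray [ 0.5185 -0.2308  0.02  ] [ 0.5682 -0.2246  0.0204] block [ 0.5386 -0.1895  0.0522]
9.8 [ 0.51750932 -0.3044226   0.14080894] 0.7992886489258022 [-0.01 -0.03 -0.03 -0.09 -0.02 -0.06]
```

View pics/w7.png

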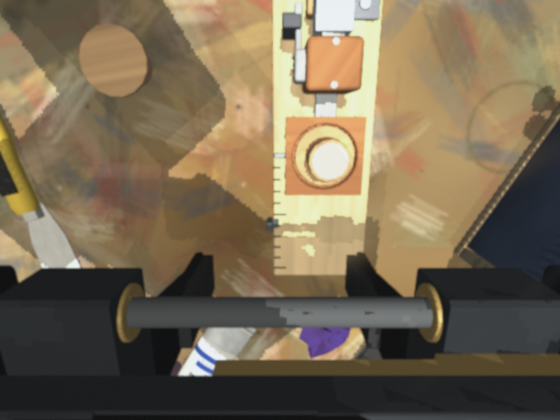

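View pics/w7a.png

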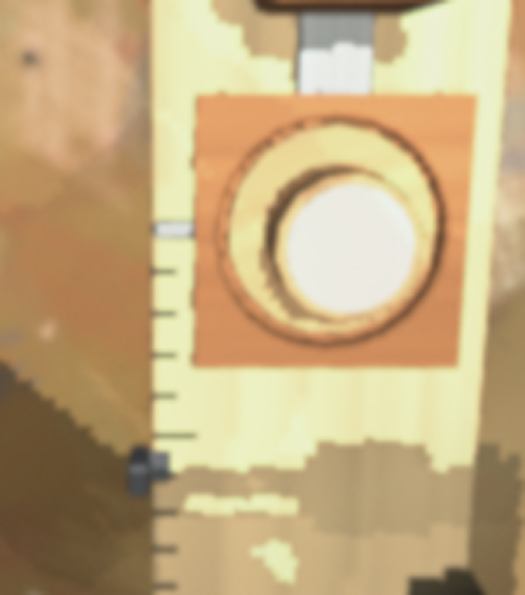

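Run:
```python
from h import *
import pickle
st,p,d=pickle.load(open("w7.pkl","rb"));K,P=cam("wrist",st)
cv2.imwrite("pics/w7b.png",cv2.resize(p[205:245,255:300,::-1],None,fx=14,fy=14,interpolation=cv2.INTER_CUBIC))
cv2.imwrite("pics/w7c.png",cv2.resize(p[140:180,255:300,::-1],None,fx=14,fy=14,interpolation=cv2.INTER_CUBIC))
h=np.zeros(d.shape)
v,u=np.mgrid[:420,:560]; q=np.stack([(u-K[0,2])/K[0,0]*d,-(v-K[1,2])/K[1,1]*d,-d],-1)@P[:3,:3].T+P[:3,3]
np.set_printoptions(linewidth=200)
print("clip z mm");print((q[214:236,262:284,2]*1000).round().astype(int))
print("pointer z");print((q[148:162,270:290,2]*1000).round().astype(int))
print("puck top",np.median(q[150:165,322:338,2]),"foot",np.median(q[126:132,318:332,2]), q[145:155,297:300,2].mean(),"tray",np.median(q[185:192,290:355,2]),np.median(q[119:122,290:355,2]),q[119:122,290:355,2].std())
```

```text
clip z mm
[[ 1  0  0  2  0  0  2  1  1  2  2  0  4  6  6  6  5  5  6  6  6  5]
 [ 2  1  2  1  1  0 -1  1  0  0  1  2  5  5  6  5  5  6  7  6  6  6]
 [ 0  1  0  0  0  1  1  1  1  1  1  1  5  5  5  6  5  6  6  6  6  6]
 [ 0  0  1  2  1  1  1  1  3  2  1  1  4  6  5  5  5  6  5  5  5  5]
 [ 0  0  1  0  1  3  5  5  5  5  5  0  5  5  6  6  7  6  5  6  4  5]
 [ 0  0  0  0  1  7  7  8  7  7  7  7  8  7  8  8  7  5  5  6  5  5]
 [ 1  1  1  0 -1 11 12 11 11 11  9  8  8  8  7  7  8  5  6  6  6  6]
 [ 1  1  1  0  0 13 14 13 13 14 12  7  8  8  8  8  9  6  4  4  5  6]
 [ 0  0  0  0  1 15 16 16 16 16 14  8  7  9  9  8  7  4  5  5  6  6]
 [ 2  1  1  1  2 19 18 19 18 18 18  7  8  8  7  8  8  5  5  6  6  5]
 [ 1  0  0  0  1 19 20 18 18 19 17  7  8  7  7  7  6  5  6  5  7  7]
 [ 0  1  1 -1  0 19 19 19 19 19 19  7  8  7  8  8  8  6  7  6  7  6]
 [ 2  1  0  2  0 19 19 19 18 19 18  8  7  9  8  8  6  6  6  6  5  6]
 [ 0  1  1 -1  0 18 19 19 19 18 18  8  8  8  6  8  8  4  6  6  7  6]
 [ 1  0  1  1  0 19 19 19 18 19 19  0  4  7  6  6  6  5  5  5  5  6]
 [ 1  0  1  1  2 18 18 19 17 19 19  1  4  5  6  5  6  5
[... 765 characters left out ...]
 4  7  7  6  5  6  5  5  6  6  5  5  7 21 21 21 21]
 [ 1  0  1  5  6 11 10 10 12 12 11 12 12 12 12 12 21 19 21 21]
 [ 0 -1  0  7 11 11 11 12 12 11 11 12 13 12 11 10 20 23 21 21]
 [ 0  1  1  4 11 12 13 11 12 12 12 11 11 10 10 12 20 22 19 20]
 [ 1  0  1  4 10 11 13 12 12 11 12 11 12 12  9 11 20 21 20 21]
 [-1  0  1  3  4 12 12 11 13 11 11 12 10 12 12 10 21 19 20 21]
 [ 1  0  0  5  4  7  5  5  5  7  6  6  6  6  6  4 19 20 22 20]
 [ 0  1  1  4  5  4  6  8  6  6  5  7  5  6  6  6 19 20 20 21]
 [ 2  2  1  4  5  5  6  6  5  7  5  6  6  6  6  6 21 21 20 20]]
puck top 0.04901087295703771 foot 0.019434674297572174 0.019220556166768765 tray 0.02028207114301639 0.020643288359210032 0.0007706421157440683
```

View pics/w7b.png

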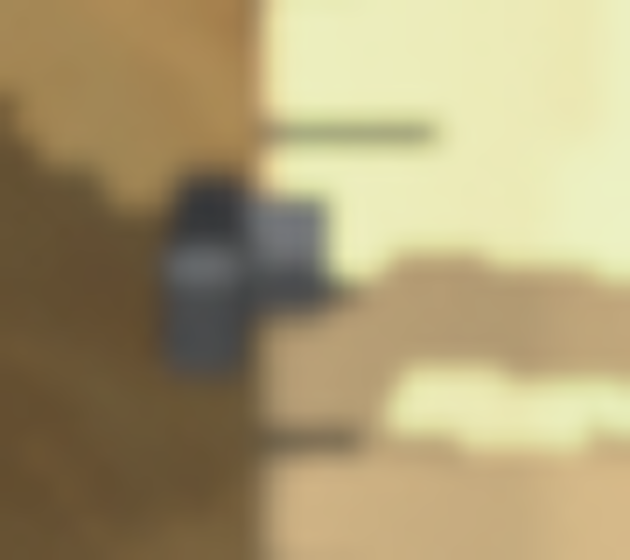

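View pics/w7c.png

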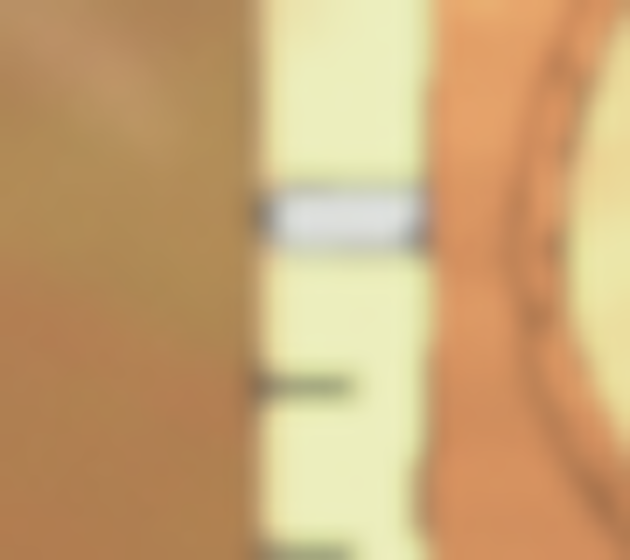

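Run:
```python
from h import *
import pickle
st,p,d=pickle.load(open("w7.pkl","rb"));K,P=cam("wrist",st)
a=np.radians(-83); gx=np.array([np.cos(a),np.sin(a),0]);gy=np.array([-gx[1],gx[0],0])
g0=np.array([.5384,-.1901,0])
def g(u,v,z):
    X=ray([[u,v]],z,K,P)[0]-g0; return (np.array([X@gx,X@gy])*1000).round(2)
print("pointer",g(273.2,155.07,.0115),"clip top near/far/mid",g(269,222.2,.018),g(269,231.3,.018),g(269,226.8,.018),"ledge",g(276,218.9,.0075),g(276,226.6,.0075))
ps=[(276.5,(r+.5)/3.5-.5+90) for r in (271,313,354,395,435,511,549,586)]
print("ticks",[g(u,v,.005)[0] for u,v in ps])
c=[((x+.5)/3.5-.5+230,(y+.5)/3.5-.5+90) for x,y in [(196,95),(476,97),(459,366),(194,366)]]
cc=[g(u,v,.02) for u,v in c];print("tray",cc,np.mean(cc,0))
```

```text
pointer [ 62.49 -39.32] clip top near/far/mid [116.38 -42.9 ] [124.29 -42.97] [120.36 -42.93] ledge [116.78 -37.25] [123.7  -37.26]
ticks [np.float64(72.98), np.float64(82.95), np.float64(92.88), np.float64(103.01), np.float64(113.1), np.float64(132.85), np.float64(143.02), np.float64(153.12)]
tray [array([ 33.28, -29.78]), array([33.63, 29.87]), array([92.31, 30.37]), array([ 92.36, -29.87])] [62.895   0.1475]
```

Puck seated: the foot face reads ~19.2 mm, below the tray top at ~20.4 mm. The clip middle is at ~120.3 and the pointer at ~62.7, so travel is about 57.6 mm. Now I'll go above the block.

Run:
```python
from h import *
print(delta([.5386,-.1903,.10],7))
```

```text
(array([-110.7,   40.8,   34.9]), array([-0.  ,  0.04, -0.  ]))
```

jog_arm --motion '[-25, 0, 10, 0, 0, 0, -65, 5, 22, 0, 0, 0, -100, 20, 34, 0, 0, 0, -110.7, 35, 34.9, 0, 0, 0, -110.7, 40.8, 34.9, 0, 0, 0, -110.7, 40.8, 34.9, 0, 0, 0, -110.7, 40.8, 34.9, 0, 0, 0]' --gripper 0.8

```text
time_s: 10.72
position: [0.5389, -0.1922, 0.1004]
tcp_rot: [[0.12, 0.001, 0.993], [-0.993, -0.001, 0.12], [0.001, -1.0, 0.001]]
force: [0.3, -0.3, 0.2]
opening: 0.8
```

Run:
```python
from h import *
st=bot.read_state(); p,d=bot.capture("wrist")
print(st["time_s"],st["position"],delta([.5386,-.1903,.043],7,st))
cv2.imwrite("pics/w8.png",p[:,:,::-1])
```

```text
10.725 [ 0.5389209  -0.19217829  0.10039592] (array([-2. , 57.4, -0.2]), array([-0.07, -0.08,  0.06]))
```

View pics/w8.png

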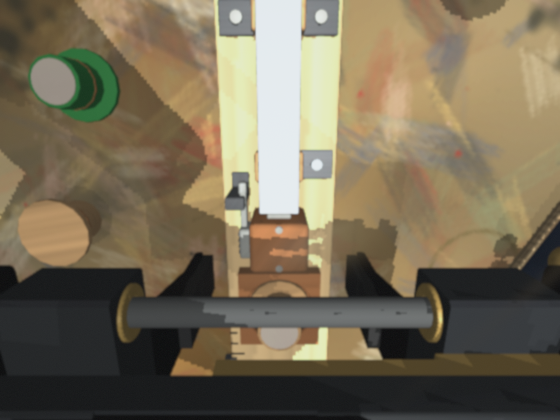

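The block is centred at (279,240) between the fingers, with the button on the left at (245,243). I'll descend.

jog_arm --motion '[-1, 15, 0, 0, 0, 0, -1.5, 38, 0, 0, 0, 0, -1.5, 52, 0, 0, 0, 0, -1.5, 57, 0, 0, 0, 0, -1.5, 57, 0, 0, 0, 0, -1.5, 57, 0, 0, 0, 0]'

```text
time_s: 11.52
position: [0.5387, -0.1899, 0.0434]
tcp_rot: [[0.121, 0.001, 0.993], [-0.993, -0.001, 0.121], [0.001, -1.0, 0.001]]
force: [0.5, -0.0, 0.9]
opening: 0.797
```

Run:
```python
from h import *
st=bot.read_state()
print(st["time_s"],st["position"],st["force"],delta([.5386,-.1903,.043],7,st))
```

```text
11.525 [ 0.53865482 -0.18987598  0.04335243] [ 0.49397376 -0.02532338  0.85511263] (array([ 0.4,  0.4, -0.1]), array([-0.05, -0.03,  0.04]))
```

jog_arm --motion '[0, 0, 0, 0, 0, 0, 0, 0, 0, 0, 0, 0, 0, 0, 0, 0, 0, 0, 0, 0, 0, 0, 0, 0, 0, 0, 0, 0, 0, 0, 0, 0, 0, 0, 0, 0]' --gripper 0.2

```text
time_s: 12.28
position: [0.5382, -0.1895, 0.043]
tcp_rot: [[0.122, -0.0, 0.993], [-0.993, 0.0, 0.122], [-0.0, -1.0, -0.0]]
force: [-1.3, -1.0, 2.6]
opening: 0.414
```

Run:
```python
from h import *
st=bot.read_state()
print(st["time_s"],st["position"],st["force"],st["moment"],st["opening"],st["opening"]*87)
p,d=bot.capture("wrist")
cv2.imwrite("pics/w9.png",cv2.resize(p[130:350,160:400,::-1],None,fx=2.7,fy=2.7,interpolation=cv2.INTER_CUBIC))
p,d=bot.capture("scene");cv2.imwrite("pics/s9.png",cv2.resize(p[120:270,215:375,::-1],None,fx=4,fy=4,interpolation=cv2.INTER_CUBIC))
```

```text
12.275 [ 0.53823041 -0.18952986  0.04295161] [-1.2865315  -0.95745072  2.63487896] [-0.00146909  0.233531    0.09344477] 0.4139537957616937 36.013980231267354
```

View pics/w9.png

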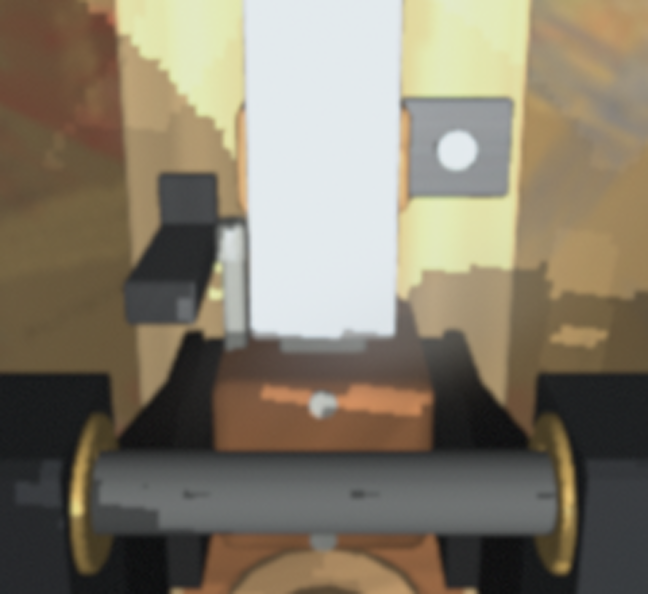

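View pics/s9.png

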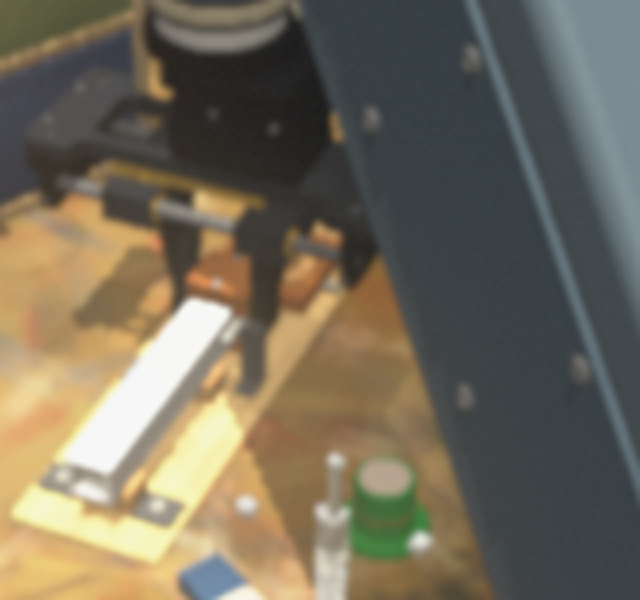

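The opening is 36.0 mm, exactly the block width, and the wrist view shows the button side flush. I'll pull straight out, stopping a little short first.

jog_arm --motion '[3, 0, 0, 0, 0, 0, 9, 0, 0, 0, 0, 0, 16, 0, 0, 0, 0, 0, 23, 0, 0, 0, 0, 0, 30, 0, 0, 0, 0, 0, 37, 0, 0, 0, 0, 0, 44, 0, 0, 0, 0, 0, 50, 0, 0, 0, 0, 0, 54, 0, 0, 0, 0, 0, 55.5, 0, 0, 0, 0, 0, 55.5, 0, 0, 0, 0, 0, 55.5, 0, 0, 0, 0, 0]'

```text
time_s: 13.88
position: [0.5451, -0.2451, 0.0429]
tcp_rot: [[0.121, 0.0, 0.993], [-0.993, -0.0, 0.121], [0.0, -1.0, 0.0]]
force: [0.1, 1.8, 5.4]
opening: 0.408
```

Run:
```python
from h import *
st=bot.read_state()
a=np.radians(-83); gx=np.array([np.cos(a),np.sin(a),0]);gy=np.array([-gx[1],gx[0],0])
D=(st["position"]-np.array([.53823041,-.18952986,.04295161]))*1000
print(st["time_s"],st["position"],st["force"],st["opening"]*87,"travel",D@gx,"lat",D@gy,st["qvel"].round(2))
p,d=bot.capture("wrist")
cv2.imwrite("pics/w10.png",cv2.resize(p[130:350,160:400,::-1],None,fx=2.7,fy=2.7,interpolation=cv2.INTER_CUBIC))
for n in("scene","top"):
    p,d=bot.capture(n);cv2.imwrite(f"pics/{n}10.png",p[:,:,::-1])
```

```text
13.875 [ 0.54508865 -0.24512635  0.04294727] [0.11340482 1.82491881 5.36291385] 35.51752667484067 travel 56.017895732999676 lat 0.03161423603408179 [ 0.05  0.05  0.02  0.09 -0.06 -0.09]
```

View pics/w10.png

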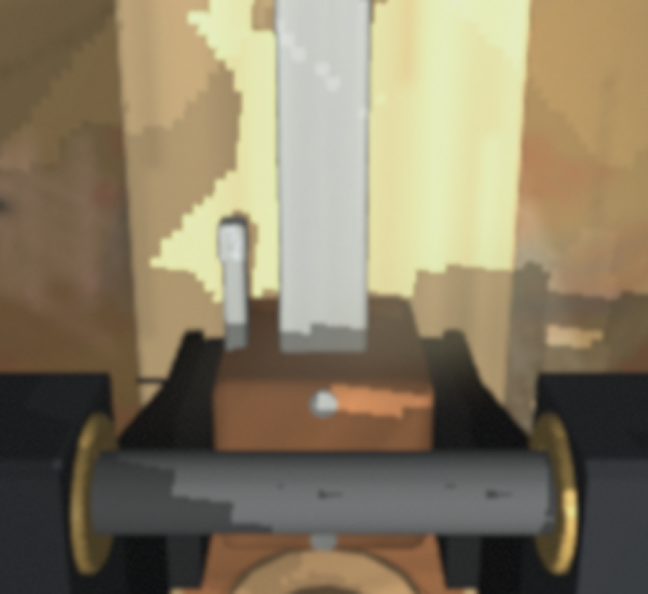

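View pics/scene10.png

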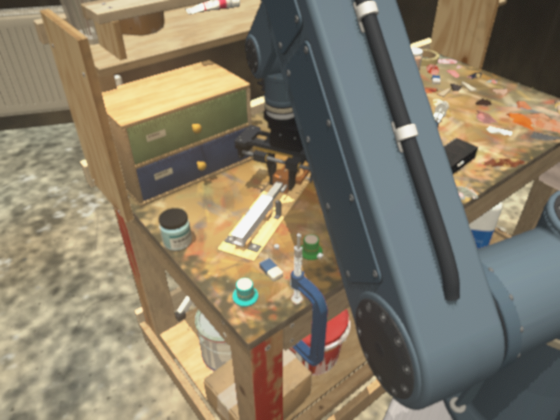

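View pics/top10.png

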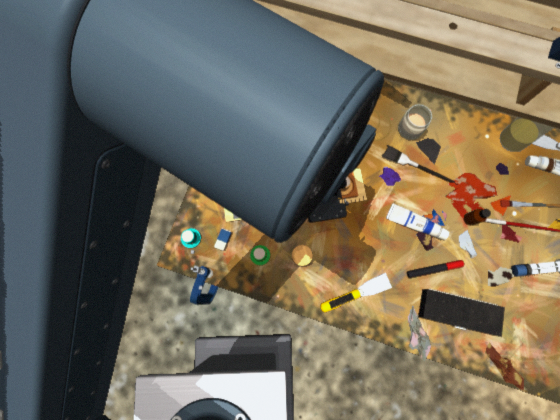

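Run:
```python
import cv2
t=cv2.imread("pics/top10.png");cv2.imwrite("pics/top10a.png",cv2.resize(t[150:240,310:390],None,fx=7,fy=6.6,interpolation=cv2.INTER_CUBIC))
```

```text
(no output)
```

View pics/top10a.png

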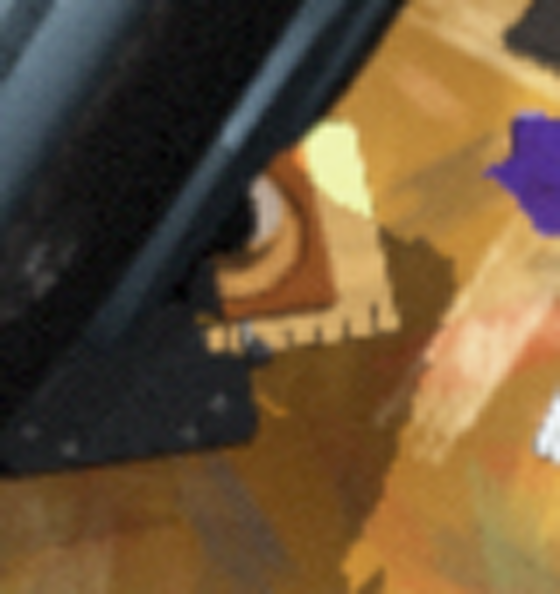

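Run:
```python
from h import *
K,P=cam("top")
a=np.radians(-83); gx=np.array([np.cos(a),np.sin(a),0]);gy=np.array([-gx[1],gx[0],0]);g0=np.array([.5384,-.1901,0])
G=lambda x,y,z:proj(g0+gx*x/1e3+gy*y/1e3+np.array([0,0,z/1e3]),K,P)[0].round(2)
S=lambda q:((q-np.array([310,150])+.5)*[7,6.6]-.5).round(0)
for n,c in dict(ptr0=(62.7,-39,11.5),ptr_now=(118.7,-39,11.5),ptr_now_root=(118.7,-30,11.5),clipTopMid=(120.3,-43,18),clipTopR=(124.3,-43,18),ledgeR=(124,-37,7.5),ledgeM=(120.3,-37,7.5),trayBR=(92.7+56,-30,20),tick=(133,-38,5),end=(160,-40,5)).items(): print(n,G(*c),S(G(*c)))
t=cv2.imread("pics/top10.png");cv2.imwrite("pics/top10b.png",cv2.resize(t[190:210,335:370],None,fx=20,fy=20,interpolation=cv2.INTER_CUBIC))
print([ ((G(*c)-[335,190]+.5)*20).round() for c in [(118.7,-39,11.5),(118.7,-30,11.5),(120.3,-43,18),(124.3,-43,18),(148.7,-30,20)]])
t=cv2.imread("pics/top0.png");cv2.imwrite("pics/top0b.png",cv2.resize(t[190:215,315:360],None,fx=17,fy=17,interpolation=cv2.INTER_CUBIC))
print([ ((G(*c)-[315,190]+.5)*17).round() for c in [(62.7,-39,11.5),(120.3,-43,18),(92.7,-30,20)]])
```

```text
ptr0 [321.73 205.17] [ 85. 367.]
ptr_now [345.48 201.5 ] [251. 343.]
ptr_now_root [344.74 197.79] [246. 318.]
clipTopMid [346.92 202.37] [261. 348.]
clipTopR [348.62 202.1 ] [273. 347.]
ledgeR [347.29 200.75] [264. 338.]
ledgeM [345.74 200.99] [253. 339.]
trayBR [358.06 194.89] [339. 299.]
tick [350.99 200.84] [290. 338.]
end [362.48 199.91] [370. 332.]
[array([220., 240.]), array([205., 166.]), array([248., 257.]), array([282., 252.]), array([471., 108.])]
[array([123., 266.]), array([551., 219.]), array([335., 154.])]
```

View pics/top10b.png

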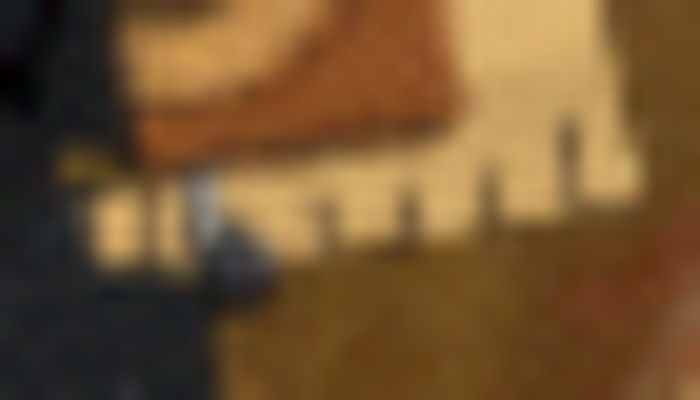

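View pics/top0b.png

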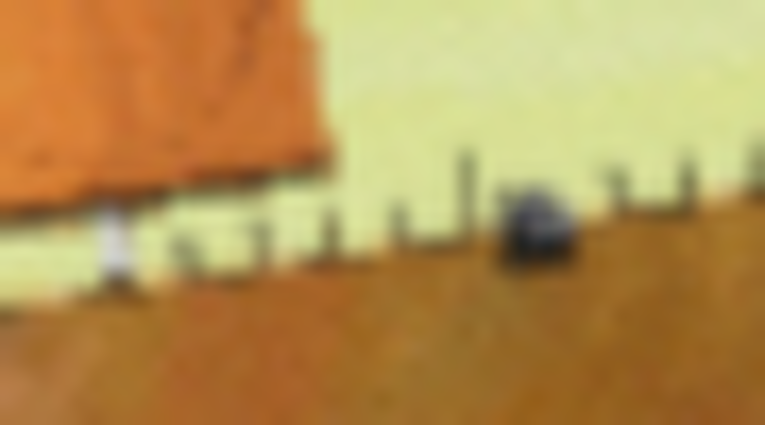

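In the top view the pointer (crop (205,205)) is just short of the clip (right edge ~278), and both agree with my model at 56.0 mm of travel. I'll move the remaining ~1.6 mm.

jog_arm --motion '[0.8, 0, 0, 0, 0, 0, 1.6, 0, 0, 0, 0, 0, 1.6, 0, 0, 0, 0, 0, 1.6, 0, 0, 0, 0, 0, 1.6, 0, 0, 0, 0, 0]'

```text
time_s: 14.65
position: [0.5452, -0.2465, 0.0429]
tcp_rot: [[0.121, 0.0, 0.993], [-0.993, -0.0, 0.121], [0.0, -1.0, 0.0]]
force: [-0.8, 2.5, 5.5]
opening: 0.413
```

Run:
```python
from h import *
a=np.radians(-83); gx=np.array([np.cos(a),np.sin(a),0]);gy=np.array([-gx[1],gx[0],0])
p,d=bot.capture("top");cv2.imwrite("pics/top11b.png",cv2.resize(p[185:210,335:370,::-1],None,fx=20,fy=20,interpolation=cv2.INTER_CUBIC))
p,d=bot.capture("wrist");cv2.imwrite("pics/w11.png",cv2.resize(p[130:350,160:400,::-1],None,fx=2.7,fy=2.7,interpolation=cv2.INTER_CUBIC))
st=bot.read_state()
D=(st["position"]-np.array([.53823041,-.18952986,.04295161]))*1000
print(st["time_s"],st["position"],st["force"],st["opening"]*87,"travel",D@gx,"lat",D@gy,st["qvel"].round(2))
```

```text
14.75 [ 0.54522755 -0.24642532  0.04295492] [-0.69360707  2.49127525  4.29627885] 35.981711356665976 travel 57.32410355734222 lat 0.011172603040049597 [-0.05 -0.03 -0.13 -0.07 -0.05 -0.03]
```

View pics/top11b.png

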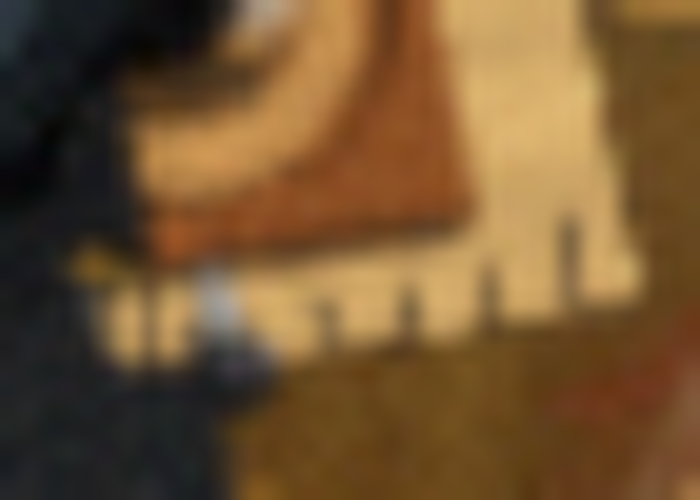

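View pics/w11.png

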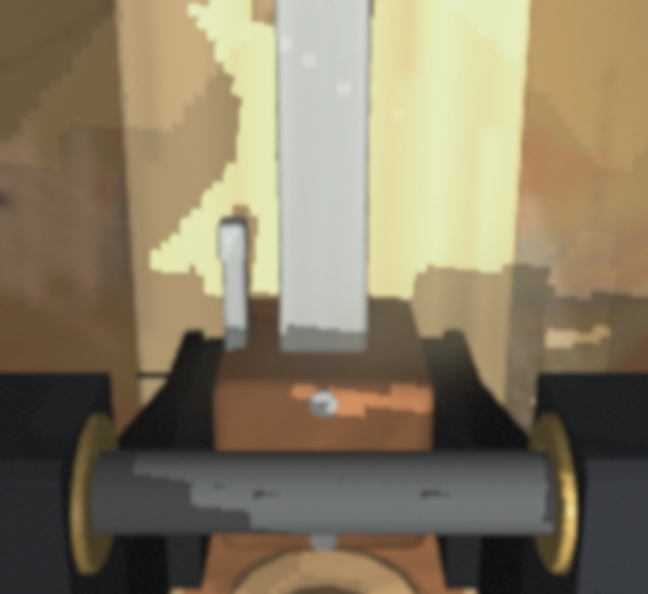

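jog_arm --motion '[0.2, 0, 0, 0, 0, 0, 0.2, 0, 0, 0, 0, 0, 0.2, 0, 0, 0, 0, 0, 0.2, 0, 0, 0, 0, 0, 0.2, 0, 0, 0, 0, 0, 0.2, 0, 0, 0, 0, 0]'

```text
time_s: 15.5
position: [0.5453, -0.2465, 0.043]
tcp_rot: [[0.121, 0.0, 0.993], [-0.993, 0.0, 0.121], [-0.0, -1.0, 0.0]]
force: [0.4, 2.6, 5.1]
opening: 0.412
```

Run:
```python
from h import *
a=np.radians(-83); gx=np.array([np.cos(a),np.sin(a),0])
st=bot.read_state()
D=(st["position"]-np.array([.53823041,-.18952986,.04295161]))*1000
print(st["time_s"],st["force"],st["opening"]*87,"travel",D@gx)
bot.hand_in()
```

```text
15.5 [0.41665485 2.57804594 5.10279201] 35.80269665520965 travel 57.43537078513639
the job is handed in; nothing more can be done
```

I set the pale puck foot-down in the tray pocket, pinched the grip block, pulled the arm out 57.4 mm and handed the job in at 15.5 s, still gripping. I made no planned contact with the spare or the green and turquoise look-alikes. I saw no sign they had moved, but I did not measure them again at the end.

What my last checks showed:
- **Puck:** depth read its foot face at about 19.2 mm, below the tray top at about 20.4 mm, so the foot is in the pocket. Its top face read about 49 mm where 48 mm was expected, which fits the depth camera's offset of up to about 1 mm.
- **Lock button:** the gripper opening settled at 36 mm, the block's own width, so the button is flush. The block did not slip in the fingers during the pull.
- **Pointer at the clip:** I measured the needed travel as about 57.6 mm (two readings gave 57.4 and 57.8) and stopped at 57.4. The gripper hid the clip from the wrist and scene cameras. Only the coarse top camera (about 2 mm per pixel) could confirm it: against the tick marks it put the pointer at about 57.2 mm, before a last 0.2 mm nudge. I expect an error of up to about 0.5 mm.

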